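Stand the slumped tin back up and swing its keeper across

ROBOT

A 7-joint arm with a two-finger parallel gripper is mounted at the origin on the work surface. World frame = base frame: x ahead of the robot, y to its left, z up, the work surface at z = 0. Lengths are in m, angles in rad, forces in N, time in s.
With the tool pointing down it reaches from about 0.35 to 0.9 m from the base axis. Payload 19.9 kg.
Tool frame: the origin (TCP) lies on the centre line of the jaws, within the pads' length; the fingertips stand 14 mm ahead of it and the grasp point (between the pads) lies 5 mm behind it; z points along the fingers, y is the direction in which the jaws open and shut (so a half turn about z gives the same grasp; the last joint's range is limited). The gripper opens to 94 mm and grips with 3 to 60 N. Pads are 16 mm wide; open, the fingers measure 119 mm over their backs; the gripper's body (75 mm by 177 mm) begins 78 mm behind the grasp point.
Start: joints at [-0.042, 0.417, -0.01, 1.614, 0.005, 1.111, -0.053], TCP at [0.625, 0, 0.219] pointing down, gripper open.
Joint ranges: [-2.81, 2.81], [-0.39, 2.02], [-1.27, 1.25], [0.06, 2.57], [-1.19, 4.33], [0.19, 2], [-2.82, 2.82]. Speed limits (rad/s): [1.89, 1.89, 2.39, 2.39, 3.01, 3.01, 3.01].

INTERFACE

Orientations are given as a 3x3 rotation matrix whose columns are the frame's x, y, z axes.
In Python, from cell import * gives the robot as it stands.
- The arm moves only by the tool jog_arm, never from a script. Its argument "motion" is a list that holds one entry, the list of rows, each a list of 4 numbers: the shift along the world's x, y, z scaled (see below), then the turn about the world's z scaled (see below). A call has 1 to 20 rows; each row shifts and turns the pose as measured when the row begins; what a row does not reach is not made up. The controller multiplies each number of a shift by 0.04 m and each number of a turn by 5 degrees. A row lasts 1/12 s, in which the tool goes at most 41.7 mm and 7.16 degrees, less where a joint would pass 70% of its speed; a pose out of reach is approached as far as the arm can. A call with a number of a shift or a turn outside -1 to 1 is refused whole. A call with a gripper value outside its range is refused whole. "fingers" is the opening, from 0 (shut) to 1 (fully open), set as the call begins (left out, the last holds). The fingers move at their own pace and stop on an object; the grip force is fixed at half the most. Time passes only in rows, so rows that do not move let the fingers close. It gives the time, the measured TCP pose, the force and the opening at its end, in the units of the state.
- observe(): the state, without advancing time (a new reading comes with each control period).
- grab_frame(name): name is "scene" or "side" or "wrist"; returns (picture, depth): 400x640x3 uint8, blue, green, red; 400x640 float32, m along the optical axis (not along the pixel's ray), 0 where there is no reading.
- camera_info(name): a dict with "camera_matrix" (3x3 intrinsics, pixels), "extrinsics" (4x4, takes a point from world to camera coordinates); the wrist camera has in their place "tool_from_camera" (4x4, takes a point from camera to tool coordinates, whose origin is the TCP and whose axes are the flange's). Camera axes: x right, y down, z forward; pixel columns grow to the right and rows downward; lengths in m; the calibration is good to about 2 mm. A picture is of the moment at which its call begins: read the wrist's pose just before it. camera_info takes no time and is no camera call.
- job_done(): hands the job in, once; it reports no verdict.
The state is a dict: "t": time; "qpos": joint angles; "dq": joint speeds; "tau": joint torques, N m; "position": TCP position; "tcp_rot": TCP orientation; "force": force on the tool from outside, world axes, zero at the start; "torque": the same for the moment, N m; "finger_gap": opening from 0.0 (shut) to 1.0 (fully open).
Only numpy, scipy, OpenCV 4.12 (cv2) and the standard library are available. Lean on these libraries where they do the work, as an engineer would, in place of code of your own. Each camera call takes 0.05 s, during which the arm holds its last target.

TASK

A rectangular tin in the crate has slumped over the low divider. Push its overhanging top back with the fingers until it stands upright on its base in its own place between the high end wall and the divider, then push the steel keeper bar all the way round across the lane so the tin cannot slump again. Only push the tin, never lift or carry it, and leave the containers in the other lane undisturbed.

Things in the scene. Friction and masses are not known exactly. Their poses are not given: they have to be found in the camera images.
- tin: Slumped grey rectangular tin, 60 (x) by 110 (y) by 170 mm high (z), 0.4 to 0.8 kg, mass centred; 18 mm tall cap (radius 16) on top at y = +32 mm. Origin: centre of its underside; z from base to top. It leans about 40 degrees to the crate's +x over the divider, bottom edge on the crate floor, top hanging over the empty space. Within about 19 degrees of upright it falls back onto its base by itself.
- tin_top_edge (a point): Middle of the tin's top edge on the side it leans to (tin frame x = +30, y = 0, z = 170 mm): at the start the part that hangs furthest out beyond the divider, about 140 mm above the table.
- tin_heel (a point): Middle of the bottom edge the tin pivots on (tin frame x = +30, y = 0, z = 0); at the start on the crate floor about 50 mm from the divider.
- tin_toe (a point): Middle of the opposite bottom edge (tin frame x = -30, y = 0, z = 0); at the start in the air, about 20 mm from the high end wall, which stops the foot of the tin from slipping back further.
- crate: Fixed timber crate. Origin at table height, mid-width of the main lane. x runs along the lanes from the high end wall to the low one; z up. Floor top z = 12 mm. Main lane y -65 to +65 mm; high end wall's inner face at x = -118, its top z = 100 mm; low end wall at x = 170 to 182 mm; all other walls 12 mm thick, tops z = 72 mm. Second lane, y -177 to -77 mm, holds the bystanders.
- tin_place (a point): Where the centre of the tin's underside comes when it pivots upright about its heel: crate x = -81, y = 0, z = 12 mm.
- divider_top (a point): Middle of the top of the low divider across the main lane: crate x = 7 mm (divider from -1 to +15), z = 72 mm. Between high end wall and divider is the tin's own place; beyond it, to x = 170 mm, the lane is empty.
- keeper (a joint): Keeper: steel bar 12 mm wide, 16 mm high (z = 119 to 135 mm), turning level about an upright pin at crate x = -18, y = +73 mm, reaching 125 mm from it. 0: points along crate +x, beside the lane; negative: further outwards (to +y); 1.571 (hard stop): closed, along crate -y across the lane beside the divider. Starts at -0.35 to 0. Friction 0.04 N m: it stays where left.
- keeper_end (a point): Free end of the keeper bar, middle of its section, 125 mm from the pin.
- keeper_pin (a point): Pin axis of the keeper bar, at the bar's mid height (z = 127 mm), on a post of radius 9 mm.
- fluid_can: Bystander: steel can, radius 27, 125 mm tall, standing in the second lane. Origin: centre of its underside.
- oil_bottle: Bystander: black bottle, radius 27, 130 mm tall, standing in the second lane. Origin: centre of its underside.
- grease_jar: Bystander: white jar, radius 30, 80 mm tall, standing in the second lane. Origin: centre of its underside.
Things that resemble listed ones, but are neither listed nor needed, are in the scene too. There is more than one size of the tin; the job needs the largest.

How it is judged:
By the outcome, as a careful person would: the job done as asked, in the order asked, and still so for the second after the job is handed in, with the robot touching nothing.
It also fails if it takes over 58 s, if anything falls off the work surface, if the arm or the gripper's body presses on something with over 40 N, if the wrist force passes 120 N, or if a joint passes its speed limit or range.

## Working session

There is one attempt and no reset: what is moved stays moved. The work goes in short steps, Python scripts to look and compute and a tool call to move; the robot and the scene stay as the last step left them, time stands still between calls to the robot, and variables do not carry over. Pictures are saved under pics/ and viewed, and the job is handed in when it is done.

Besides the shell and the picture viewer there is one more tool, called after ">>>" as name(argument=value, ...) on one line, values as JSON. jog_arm: Moves the arm, as the interface text tells. Its arguments: {"type":"object","properties":{"motion":{"type":"array","items":{"type":"array","items":{"type":"array","items":{"type":"number","minimum":-1,"maximum":1}}}},"fingers":{"type":"number"}},"required":["motion"]}

```bash
ls; mkdir -p pics; python3 - <<'E'
from cell import *
import cv2,numpy as np
o=observe();print(o['t'],o['position'],o['force'],o['finger_gap'])
for n in ['scene','side','wrist']:
    p,d=grab_frame(n);cv2.imwrite(f'pics/{n}0.png',p);np.save(f'pics/{n}0.npy',d)
    c=camera_info(n);print(n,{k:np.round(v,3).tolist() if not isinstance(v,str) else v for k,v in c.items()})
E
```

```text
pics
0.0 [ 6.24630631e-01 -1.93471604e-05  2.18839123e-01] [-0.16338879 -0.34774634 -0.12921339] 1.0007297187222293
scene {'camera_matrix': [[397.221, 0.0, 316.362], [0.0, 397.221, 202.107], [0.0, 0.0, 1.0]], 'extrinsics': [[0.397, 0.918, -0.014, -0.222], [0.685, -0.306, -0.661, -0.285], [-0.611, 0.253, -0.75, 1.12], [0.0, 0.0, 0.0, 1.0]]}
side {'camera_matrix': [[415.116, 0.0, 320.574], [0.0, 415.116, 201.352], [0.0, 0.0, 1.0]], 'extrinsics': [[-0.959, -0.282, -0.02, 0.514], [-0.184, 0.675, -0.715, 0.155], [0.215, -0.682, -0.699, 0.739], [0.0, 0.0, 0.0, 1.0]]}
wrist {'camera_matrix': [[341.5, 0.0, 313.369], [0.0, 341.5, 204.666], [0.0, 0.0, 1.0]], 'tool_from_camera': [[0.0, -0.973, -0.231, 0.066], [1.0, 0.001, -0.001, -0.0], [0.001, -0.231, 0.973, -0.166], [0.0, 0.0, 0.0, 1.0]]}
```

View pics/scene0.png

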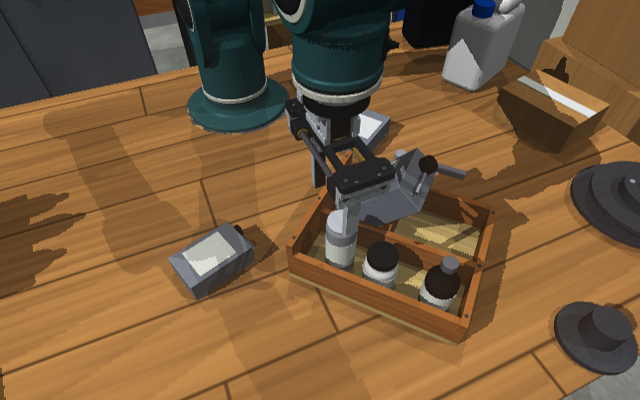

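View pics/side0.png

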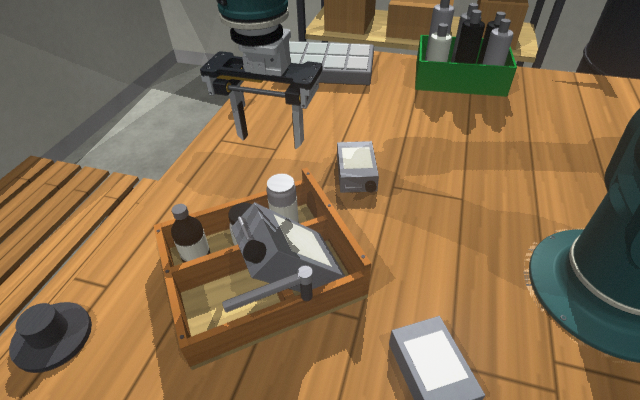

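View pics/wrist0.png

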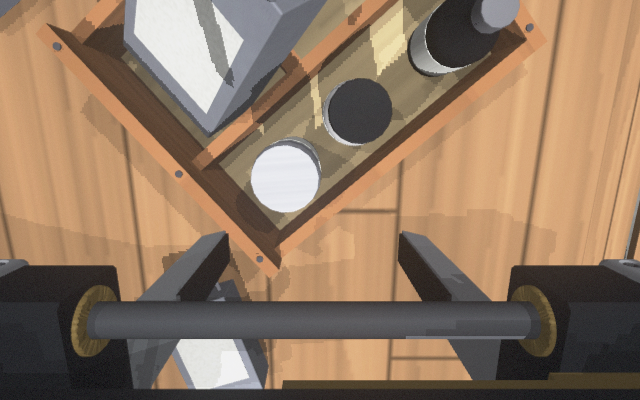

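```bash
python3 - <<'E'
import cv2
p=cv2.imread('pics/side0.png');cv2.imwrite('pics/side0c.png',cv2.resize(p[150:380,140:400],None,fx=3,fy=2.6*1,interpolation=cv2.INTER_CUBIC))
E
cat > h.py <<'E'
from cell import *
import cv2,numpy as np
def cam(n):
    c=camera_info(n);K=np.array(c['camera_matrix']);E=np.array(c['extrinsics']);return K,E
def ray(n,u,v,z):
    K,E=cam(n);d=E[:3,:3].T@np.linalg.solve(K,[u,v,1.]);o=-E[:3,:3].T@E[:3,3];return o+d*(z-o[2])/d[2]
def px(n,P):
    K,E=cam(n);q=K@(E[:3,:3]@P+E[:3,3]);return q[:2]/q[2]
def dp(n,d,u,v):
    K,E=cam(n);z=d[int(v),int(u)];return E[:3,:3].T@(np.linalg.solve(K,[u,v,1.])*z-E[:3,3])
E
```

```text
(no output)
```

View pics/side0c.png

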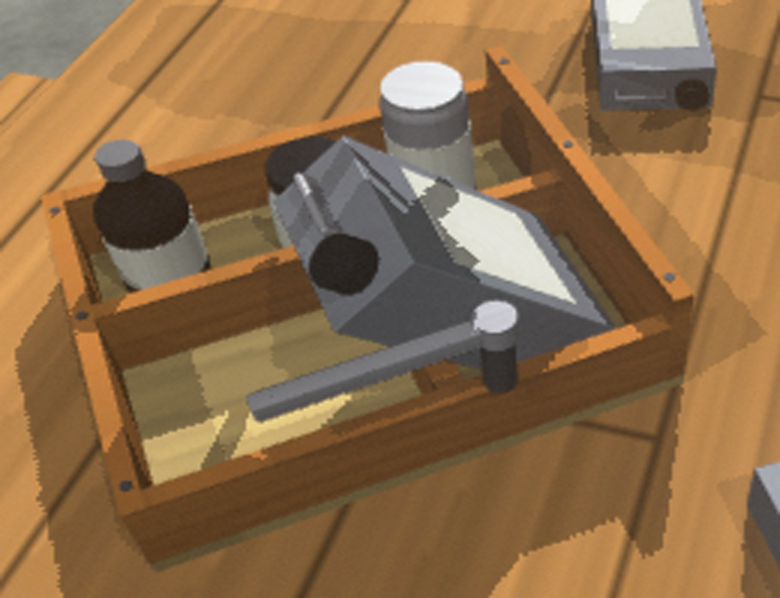

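```bash
python3 - <<'E'
from h import *
f=lambda u,v:(140+u/3,150+v/2.6)
pts=[(137,515,.072,182,77),(45,203,.072,182,-189),(692,297,.1,-130,77),(501,47,.1,-130,-189)]
W=[];C=[]
for u,v,z,a,b in pts:
    P=ray('side',*f(u,v),z);W.append(P[:2]);C.append([a/1000,b/1000]);print(P)
W=np.array(W);C=np.array(C)
cw=W.mean(0);cc=C.mean(0)
U,S,V=np.linalg.svd((C-cc).T@(W-cw));R=(U@V).T
if np.linalg.det(R)<0: print('refl')
t=cw-R@cc;th=np.arctan2(R[1,0],R[0,0]);print('origin',t,'yaw',np.degrees(th));print('res mm',1000*((C@R.T+t)-W))
for n,u,v,z in [('pin',497,310,.135),('kend',258,403,.127),('capc',343,263,.14)]:
    P=ray('side',*f(u,v),z);print(n,P,'crate',1000*(R.T@(P[:2]-t)))
np.savez('crate.npz',R=R,t=t)
d=np.load('pics/side0.npy')
for n,u,v in [('topcorner L',335,330),('topcorner R',348,140),('low R',268,205),('jar',420,100),('white',500,245),('kmid',400,355),('pin',497,318)]:
    a=f(u,v);P=dp('side',d,*a);print(n,P,'crate',1000*(R.T@(P[:2]-t)))
E
```

```text
[0.63885622 0.33363905 0.072     ]
[0.81207515 0.14045307 0.072     ]
[0.40990055 0.13652317 0.1       ]
[ 0.58150604 -0.06556478  0.1       ]
origin [0.55413834 0.16127927] yaw 41.19255163279544
res mm [[ 1.52566755  5.4464433 ]
 [ 3.49211132 -1.53272124]
 [-4.29883703 -2.91826425]
 [-0.71894184 -0.99545781]]
pin [0.49777204 0.19789706 0.135     ] crate [-18.29950832  64.6772762 ]
kend [0.58926203 0.28137636 0.127     ] crate [105.52553088  67.24094947]
capc [0.58281864 0.19011256 0.14      ] crate [40.57129794  2.80845873]
topcorner L [0.56743845 0.2360427  0.14099028] crate [59.24690852 47.50018199]
topcorner R [0.60236384 0.12529125 0.17512829] crate [ 12.5883052  -58.84191663]
low R [0.71164662 0.05859583 0.01147349] crate [  50.89860385 -181.00297635]
jar [0.59555901 0.04358518 0.13752458] crate [ -46.3432669  -115.84417311]
white [0.51858515 0.13169959 0.10938317] crate [-46.23472793   1.15631109]
kmid [0.53368136 0.23851884 0.13359453] crate [35.47543788 71.59561378]
pin [0.49570947 0.2041016  0.13633068] crate [-15.76533297  70.70459358]
```

Tins that could be confused: leaning in the crate (side px 290,245), one lying on the table (side px 357,165) and one in the foreground (side px 435,360). Only the first is in the crate leaning over the divider. Its measured top edge (crate x=59, z=141) matches a 170 mm tin at 40°. The crop shows it, and the keeper pin at crop (497,310) with its end at (258,403).

```bash
python3 - <<'E'
from h import *
o=observe();print(np.round(o['tcp_rot'],3),o['position'])
c=np.load('crate.npz');R,t=c['R'],c['t']
for p in [(110,0),(70,0),(-4,0)]: print(p,R@np.array(p)/1000+t)
p=cv2.imread('pics/side0.png')
W=lambda x,y,z:np.append(R@np.array([x,y])/1000+t,z/1000)
for q in [(-18,73,135),(107,73,135),(58,-55,142),(58,55,142),(182,77,72),(182,-189,72),(-130,77,100),(-130,-189,100),(170,65,12),(170,-65,12),(182,77,0),(182,-189,0)]:
    cv2.circle(p,tuple(np.round(px('side',W(*q))).astype(int)),1,(0,0,255),-1)
cv2.imwrite('pics/ov.png',cv2.resize(p[150:380,140:400],None,fx=3,fy=2.6,interpolation=cv2.INTER_NEAREST))
E
```

```text
[[ 0.     1.    -0.001]
 [ 1.    -0.    -0.   ]
 [-0.    -0.001 -1.   ]] [ 6.24738330e-01 -2.31973169e-05  2.18992086e-01]
(110, 0) [0.6369134  0.23372435]
(70, 0) [0.60681338 0.20738069]
(-4, 0) [0.55112834 0.15864491]
```

View pics/ov.png

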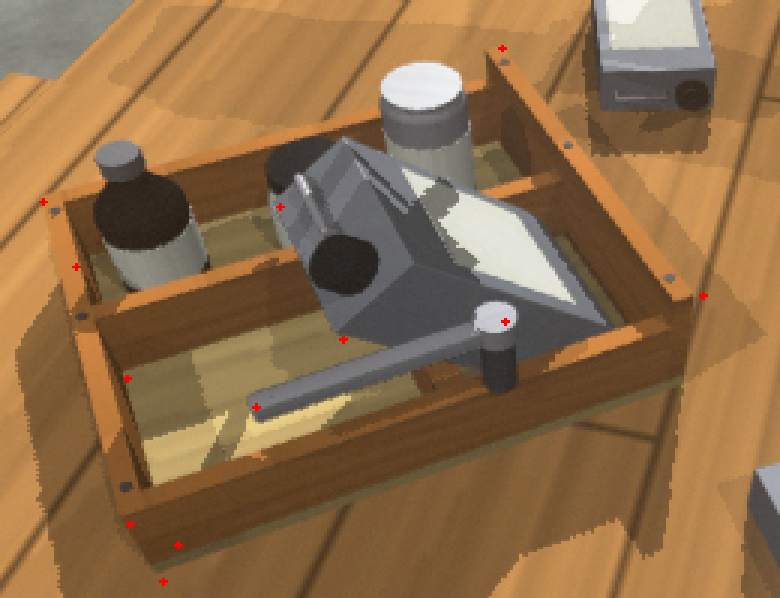

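```bash
python3 - <<'E'
from h import *
from scipy.optimize import least_squares
f=lambda u,v:np.array((140+u/3,150+v/2.6))
L=[(45,203,182,-189,72),(130,512,182,77,72),(155,567,182,77,0),(692,297,-130,77,100),(500,46,-130,-189,100),(686,380,-130,77,0)]
def pr(s,x,y,z):
    c,S=np.cos(s[2]),np.sin(s[2]);return px('side',np.array([s[0]+(c*x-S*y)/1e3,s[1]+(S*x+c*y)/1e3,z/1e3]))
r=least_squares(lambda s:np.concatenate([pr(s,*l[2:])-f(*l[:2]) for l in L]),[.554,.161,.719],loss='soft_l1',x_scale=[.01,.01,.05])
print(r.x,np.degrees(r.x[2]),r.fun.reshape(-1,2).round(1))
s=r.x;c,S=np.cos(s[2]),np.sin(s[2]);R=np.array([[c,-S],[S,c]]);np.savez('crate.npz',R=R,t=s[:2])
d=np.load('pics/side0.npy')
for n,u,v in [('topcorner L',335,330),('topcorner R',348,140),('pin',497,318),('k1',450,340),('k2',300,396)]:
    P=dp('side',d,*f(u,v));print(n,P[2],1000*(R.T@(P[:2]-s[:2])))
for p in [(110,0),(-4,0)]: print(p,R@np.array(p)/1000+s[:2])
E
```

```text
[0.55778113 0.15782891 0.70703804] 40.51029556224497 [[-0.8 -3.8]
 [-2.5  0.5]
 [ 0.9  0.9]
 [ 1.2 -2.1]
 [ 0.9 -1.1]
 [-0.6  0.5]]
topcorner L 0.14099027558165478 [58.14884178 53.19185669]
topcorner R 0.17512828989594406 [ 12.75979714 -53.69828238]
pin 0.13633067502456517 [-17.1343844   75.50142744]
k1 0.13483668149951075 [ 8.92639643 78.68439898]
k2 0.13258398566232912 [85.16171628 81.3373389 ]
(110, 0) [0.64141294 0.22928323]
(-4, 0) [0.55473997 0.15523057]
```

>>> jog_arm(motion=[[[0,0,1,0],[0,0,0.5,-1],[0,0,0,-1],[0,0,0,-1],[0,0,0,-1],[0,0,0,-1],[0,0,0,-1],[0,0,0,-1],[0,0,0,-1],[0,0,0,-0.8],[0,0,0,0]]], fingers=0.4)

```text
t: 1.07
position: [0.6229, -0.0001, 0.2792]
tcp_rot: [[0.721, 0.693, -0.004], [0.693, -0.721, 0.005], [0.0, -0.006, -1.0]]
force: [0.7, -0.2, -0.3]
finger_gap: 0.403
```

>>> jog_arm(motion=[[[0.1,1,0,-0.7],[0.1,1,0,0],[0.1,1,0,0],[0.1,1,0,0],[0.1,1,0,0],[0,0.8,0,0],[0,0,0,0],[0,0,0,0]]])

```text
t: 1.73
position: [0.6404, 0.2401, 0.2775]
tcp_rot: [[0.753, 0.658, -0.007], [0.658, -0.753, 0.003], [-0.003, -0.007, -1.0]]
force: [0.2, -1.0, 1.0]
finger_gap: 0.399
```

```bash
cat >> h.py <<'E'
c_=np.load('crate.npz');R=c_['R'];T=c_['t']
def st():
    o=observe();P=o['position'];print('t',round(o['t'],2),'crate',np.round(1000*(R.T@(P[:2]-T)),1),'z',round(P[2],4),'yaw',np.degrees(np.arctan2(o['tcp_rot'][1][0],o['tcp_rot'][0][0])).round(1),'F crate',np.round(np.append(R.T@o['force'][:2],o['force'][2]),1),round(o['finger_gap'],2))
E
python3 - <<'E'
from h import *
st()
o=observe();p,d=grab_frame('wrist');cv2.imwrite('pics/w1.png',p)
p,d=grab_frame('side');cv2.imwrite('pics/s1.png',p)
E
```

```text
t 1.73 crate [116.3   8.9] z 0.2775 yaw 41.1 F crate [-0.6 -0.9  1. ] 0.4
```

View pics/w1.png

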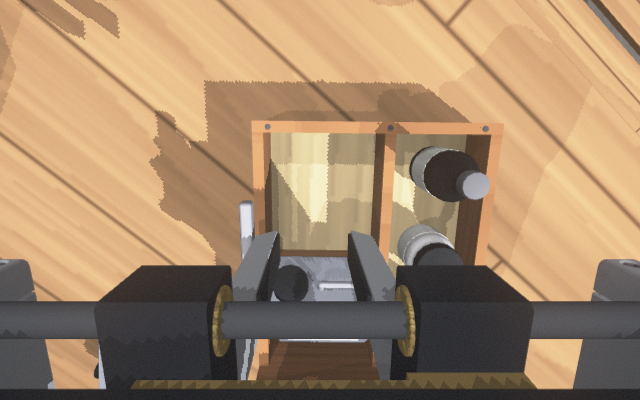

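View pics/s1.png

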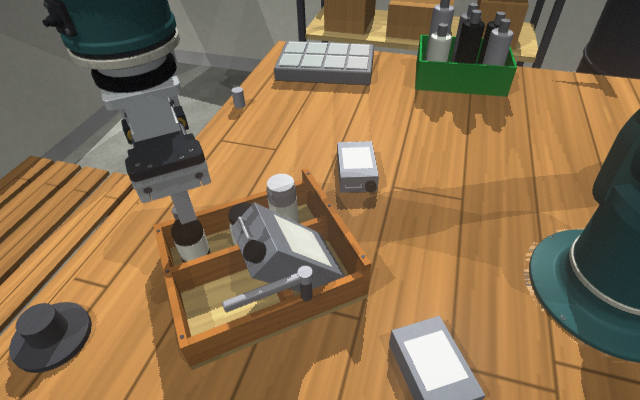

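>>> jog_arm(motion=[[[0.15,-0.17,-0.9,0],[0,0,-0.9,0],[0,0,-0.9,0],[0,0,-0.9,0],[0,0,0,0],[0,0,0,0]]])

```text
t: 2.33
position: [0.6489, 0.223, 0.1329]
tcp_rot: [[0.757, 0.654, -0.0], [0.654, -0.757, 0.003], [0.002, -0.002, -1.0]]
force: [1.0, -1.0, 1.9]
finger_gap: 0.404
```

```bash
python3 - <<'E'
from h import *
st()
p,d=grab_frame('side');cv2.imwrite('pics/s2.png',p[120:380,100:420])
E
```

```text
t 2.33 crate [111.7  -9.7] z 0.1329 yaw 40.8 F crate [ 0.1 -1.4  1.9] 0.4
```

View pics/s2.png

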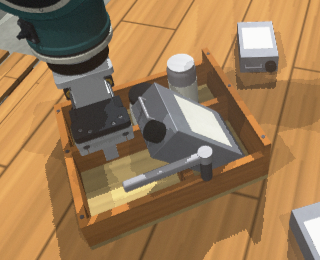

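>>> jog_arm(motion=[[[-0.28,0,0,0],[-0.2,-0.03,0,0],[-0.15,-0.13,0,0],[-0.15,-0.13,0,0],[0,0,0,0]]])

```text
t: 2.8
position: [0.6199, 0.2094, 0.1423]
tcp_rot: [[0.758, 0.653, 0.01], [0.652, -0.758, 0.006], [0.011, 0.002, -1.0]]
force: [-0.0, -0.6, -0.2]
finger_gap: 0.404
```

```bash
python3 -c "
from h import *
st()"
```

```text
t 2.8 crate [80.7 -1.1] z 0.1423 yaw 40.7 F crate [-0.4 -0.5 -0.2] 0.4
```

>>> jog_arm(motion=[[[0,0,-0.3,0],[-0.1,-0.09,-0.08,0],[-0.1,-0.09,-0.05,0],[-0.1,-0.09,-0.05,0],[-0.1,-0.09,0,0],[-0.1,-0.09,0,0],[0,0,0,0]]])

```text
t: 3.38
position: [0.5999, 0.1899, 0.1237]
tcp_rot: [[0.758, 0.652, 0.014], [0.652, -0.758, 0.008], [0.016, 0.003, -1.0]]
force: [0.5, -0.1, -0.8]
finger_gap: 0.401
```

```bash
python3 -c "
from h import *
st()"
```

```text
t 3.38 crate [52.8 -3. ] z 0.1237 yaw 40.7 F crate [ 0.3 -0.4 -0.8] 0.4
```

```bash
python3 - <<'E'
from h import *
p,d=grab_frame('side');cv2.imwrite('pics/s3.png',cv2.resize(p[150:380,140:400],None,fx=3,fy=2.6))
E
```

```text
(no output)
```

View pics/s3.png

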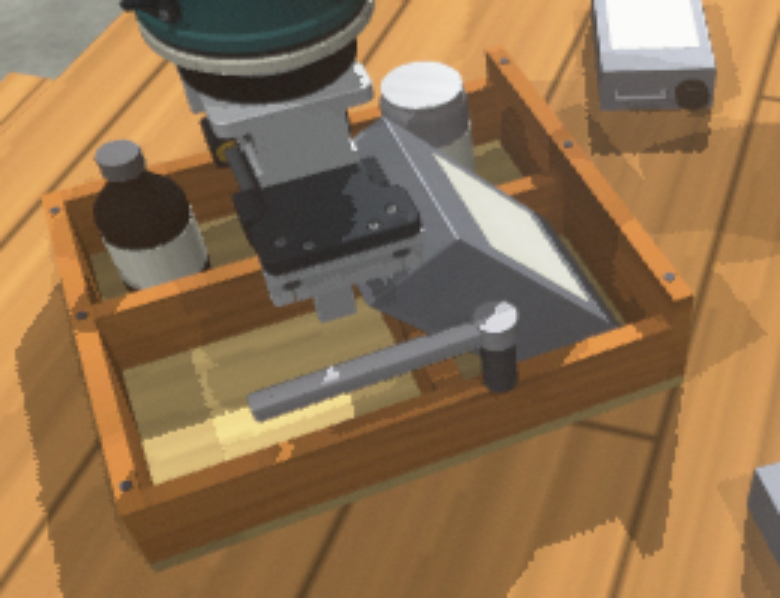

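>>> jog_arm(motion=[[[-0.1,-0.08,0.15,0],[-0.1,-0.08,0.15,0],[-0.1,-0.08,0.15,0],[-0.1,-0.08,0.05,0],[-0.1,-0.08,0,0],[0,0,0,0]]])

```text
t: 3.93
position: [0.5777, 0.1722, 0.1462]
tcp_rot: [[0.758, 0.652, 0.014], [0.652, -0.758, 0.008], [0.016, 0.003, -1.0]]
force: [-0.1, -0.2, 0.1]
finger_gap: 0.406
```

```bash
python3 - <<'E'
from h import *
st()
p,d=grab_frame('side');cv2.imwrite('pics/s4.png',cv2.resize(p[150:380,140:400],None,fx=3,fy=2.6))
E
```

```text
t 3.93 crate [24.5 -2. ] z 0.1462 yaw 40.7 F crate [-0.2 -0.1  0.1] 0.41
```

View pics/s4.png

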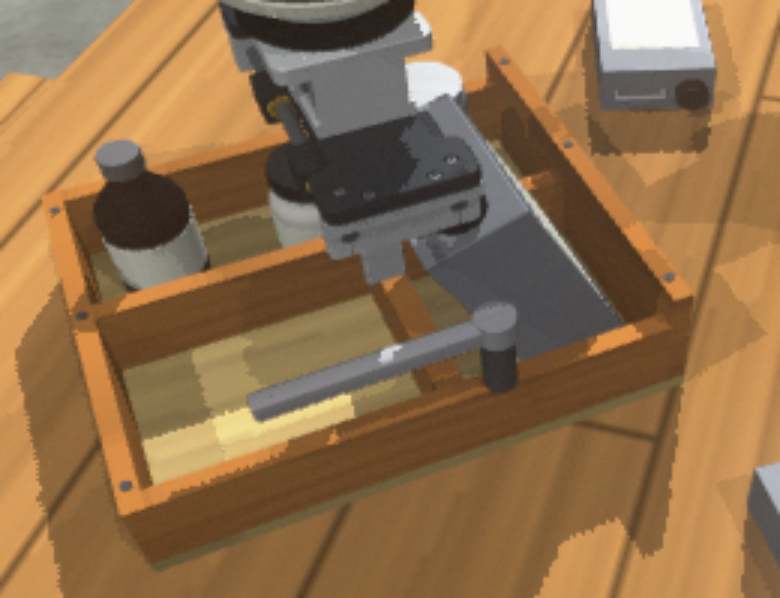

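>>> jog_arm(motion=[[[-0.08,-0.07,0,0],[-0.08,-0.07,0,0],[-0.08,-0.07,0,0],[-0.08,-0.07,0,0],[-0.08,-0.07,0,0],[-0.08,-0.07,0,0],[0,0,0,0],[0,0,0,0]]])

```text
t: 4.65
position: [0.5562, 0.1538, 0.1453]
tcp_rot: [[0.758, 0.652, 0.012], [0.652, -0.758, 0.007], [0.014, 0.002, -1.0]]
force: [0.9, -0.1, 0.1]
finger_gap: 0.4
```

```bash
python3 - <<'E'
from h import *
st()
p,d=grab_frame('side');cv2.imwrite('pics/s5.png',cv2.resize(p[150:380,140:400],None,fx=3,fy=2.6))
E
```

```text
t 4.65 crate [-3.8 -2. ] z 0.1453 yaw 40.7 F crate [ 0.6 -0.7  0.1] 0.4
```

View pics/s5.png

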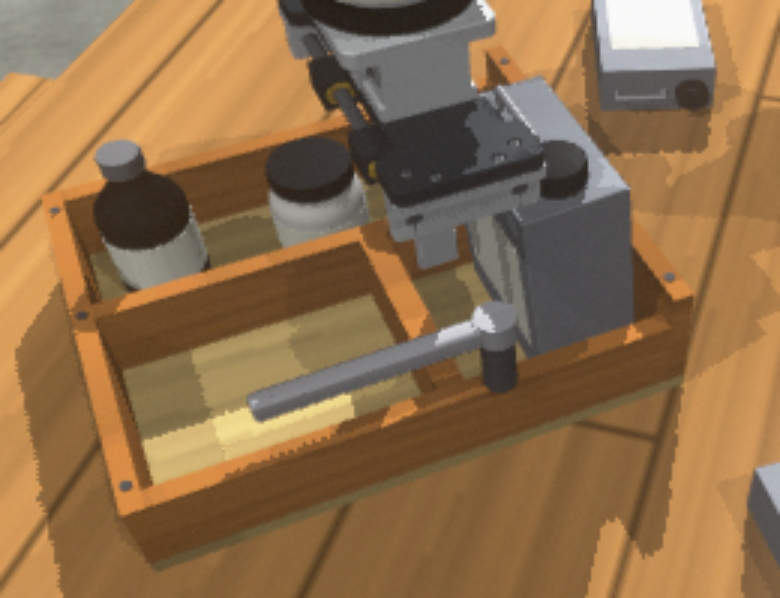

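>>> jog_arm(motion=[[[0.4,0.34,0.3,0],[0.4,0.34,0.5,0],[0.4,0.34,0.4,0],[0.35,0.3,0,0],[-0.5,0.58,0,0],[-0.5,0.58,0,0],[-0.5,0.58,0,0],[-0.4,0.46,0,0],[0,0,0,0],[0,0,0,0]]], fingers=0)

```text
t: 5.53
position: [0.5421, 0.3005, 0.1951]
tcp_rot: [[0.759, 0.651, 0.012], [0.651, -0.759, 0.007], [0.014, 0.003, -1.0]]
force: [0.9, -1.0, 0.6]
finger_gap: 0.006
```

```bash
python3 - <<'E'
from h import *
st()
p,d=grab_frame('side');cv2.imwrite('pics/s6.png',cv2.resize(p[150:380,140:400],None,fx=3,fy=2.6))
p,d=grab_frame('scene');cv2.imwrite('pics/c6.png',cv2.resize(p[80:360,250:530],None,fx=2.1,fy=2.1))
E
```

```text
t 5.53 crate [ 80.8 118.7] z 0.1951 yaw 40.6 F crate [ 0.  -1.3  0.6] 0.01
```

View pics/s6.png

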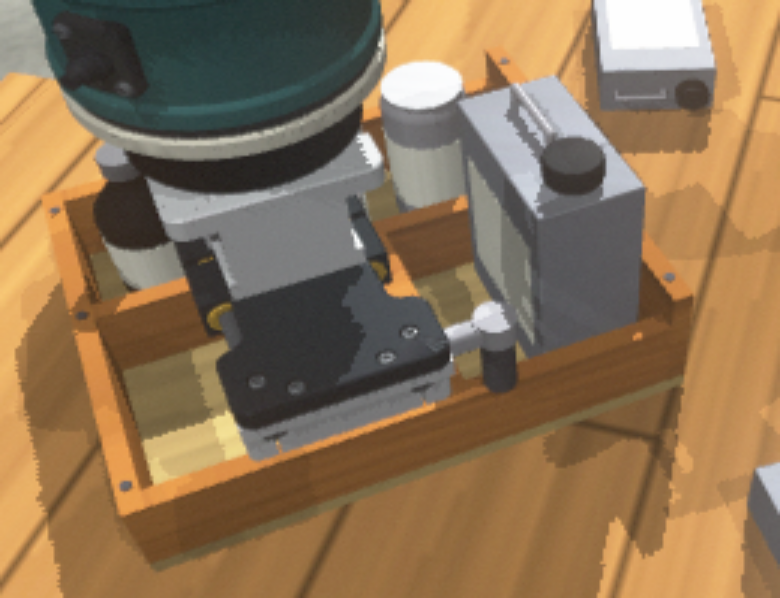

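View pics/c6.png

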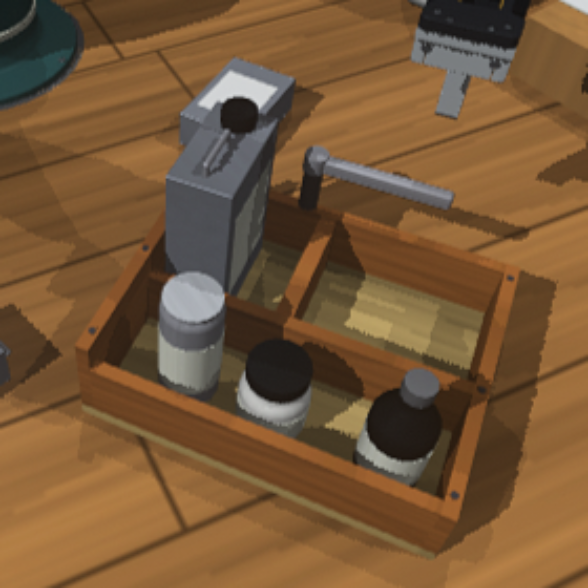

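>>> jog_arm(motion=[[[0,0,-0.6,0],[0,0,-0.6,0],[0,0,-0.6,0],[0,0,0,0]]])

```text
t: 5.97
position: [0.5467, 0.2962, 0.1222]
tcp_rot: [[0.763, 0.646, 0.017], [0.646, -0.764, 0.008], [0.018, 0.005, -1.0]]
force: [-1.3, -0.2, -1.3]
finger_gap: 0.004
```

```bash
cat >> h.py <<'E'
def plan(phis,r=92):
    o=observe();P=o['position'];prev=P[:2]
    for f in phis:
        h=6+12.5*abs(np.cos(f))+8*abs(np.sin(f))
        c=np.array([-18,73])+r*np.array([np.cos(f),-np.sin(f)])+h*np.array([np.sin(f),np.cos(f)])
        w=R@c/1000+T;print(round(f,2),'crate',c.round(0),'units',((w-prev)/.04).round(2));prev=w
E
python3 - <<'E'
from h import *
st();plan(np.arange(-.05,1.7,.12))
E
```

```text
t 5.97 crate [ 81.5 112.4] z 0.1222 yaw 40.2 F crate [-1.1  0.7 -1.3] 0.0
-0.05 crate [73. 96.] units [ 0.1  -0.44]
0.07 crate [75. 86.] units [ 0.22 -0.17]
0.19 crate [76. 75.] units [ 0.19 -0.18]
0.31 crate [76. 64.] units [ 0.17 -0.21]
0.43 crate [74. 53.] units [ 0.15 -0.23]
0.55 crate [71. 43.] units [ 0.12 -0.25]
0.67 crate [67. 32.] units [ 0.09 -0.27]
0.79 crate [61. 22.] units [ 0.06 -0.28]
0.91 crate [54. 13.] units [ 0.02 -0.29]
1.03 crate [46.  4.] units [-0.02 -0.3 ]
1.15 crate [36. -3.] units [-0.06 -0.3 ]
1.27 crate [ 26. -10.] units [-0.1  -0.29]
1.39 crate [ 14. -15.] units [-0.14 -0.28]
1.51 crate [  2. -18.] units [-0.18 -0.26]
1.63 crate [ -9. -20.] units [-0.18 -0.21]
```

>>> jog_arm(motion=[[[0.1,-0.4,-0.1,0],[0.2,-0.2,0,0],[0.2,-0.2,0,0],[0.17,-0.2,0,0],[0.15,-0.23,0,0],[0.12,-0.25,0,0],[0,0,0,0]]])

```text
t: 6.55
position: [0.5917, 0.2304, 0.1226]
tcp_rot: [[0.766, 0.642, 0.02], [0.642, -0.766, 0.008], [0.02, 0.006, -1.0]]
force: [0.1, -0.5, -0.2]
finger_gap: 0.004
```

```bash
python3 - <<'E'
from h import *
st();plan(np.arange(.55,1.7,.12))
p,d=grab_frame('scene');cv2.imwrite('pics/c7.png',cv2.resize(p[80:360,250:530],None,fx=2.1,fy=2.1))
E
```

```text
t 6.55 crate [72.9 33.2] z 0.1226 yaw 40.0 F crate [-0.3 -0.5 -0.2] 0.0
0.55 crate [71. 43.] units [-0.18  0.15]
0.67 crate [67. 32.] units [ 0.09 -0.27]
0.79 crate [61. 22.] units [ 0.06 -0.28]
0.91 crate [54. 13.] units [ 0.02 -0.29]
1.03 crate [46.  4.] units [-0.02 -0.3 ]
1.15 crate [36. -3.] units [-0.06 -0.3 ]
1.27 crate [ 26. -10.] units [-0.1  -0.29]
1.39 crate [ 14. -15.] units [-0.14 -0.28]
1.51 crate [  2. -18.] units [-0.18 -0.26]
1.63 crate [ -9. -20.] units [-0.18 -0.21]
```

View pics/c7.png

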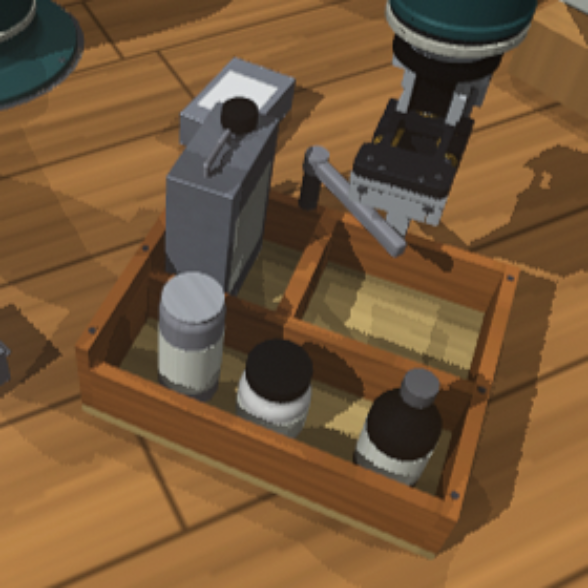

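Keeper is turning (bar now from (318,155) to (400,248) in the crop); finger near its end. I'll bring it in a little and continue.

>>> jog_arm(motion=[[[-0.05,-0.2,0,0],[-0.02,-0.26,0,0],[-0.04,-0.26,0,0],[-0.06,-0.26,0,0],[-0.1,-0.26,0,0],[0,0,0,0]]])

```text
t: 7.1
position: [0.5782, 0.1783, 0.1231]
tcp_rot: [[0.764, 0.644, 0.02], [0.644, -0.765, 0.009], [0.021, 0.006, -1.0]]
force: [-0.4, -0.8, 0.0]
finger_gap: 0.004
```

```bash
python3 - <<'E'
from h import *
st();plan(np.arange(1.15,1.7,.12))
p,d=grab_frame('scene');cv2.imwrite('pics/c8.png',cv2.resize(p[80:360,250:530],None,fx=2.1,fy=2.1))
E
```

```text
t 7.1 crate [28.8  2.3] z 0.1231 yaw 40.1 F crate [-0.8 -0.3  0. ] 0.0
1.15 crate [36. -3.] units [0.24 0.01]
1.27 crate [ 26. -10.] units [-0.1  -0.29]
1.39 crate [ 14. -15.] units [-0.14 -0.28]
1.51 crate [  2. -18.] units [-0.18 -0.26]
1.63 crate [ -9. -20.] units [-0.18 -0.21]
```

View pics/c8.png

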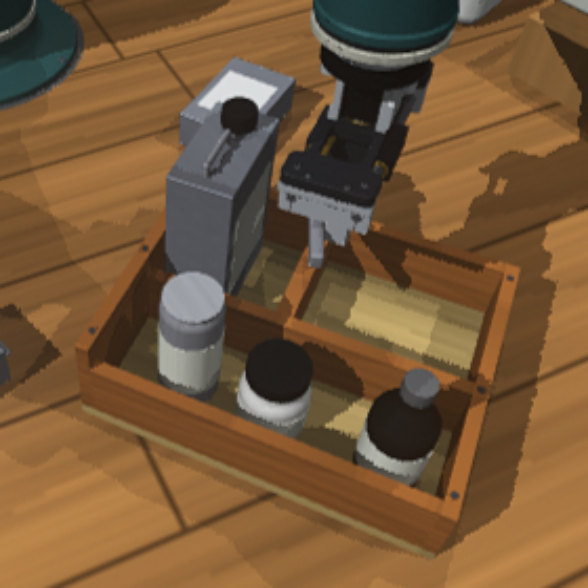

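>>> jog_arm(motion=[[[-0.1,-0.12,0,0],[-0.1,-0.12,0,0],[-0.1,-0.09,0,0],[-0.1,-0.09,0,0],[-0.08,-0.07,0,0],[0,0,0,0]]])

```text
t: 7.65
position: [0.5575, 0.1595, 0.1235]
tcp_rot: [[0.763, 0.646, 0.022], [0.646, -0.763, 0.011], [0.024, 0.005, -1.0]]
force: [2.1, -0.5, -0.9]
finger_gap: 0.003
```

```bash
python3 - <<'E'
from h import *
st()
p,d=grab_frame('scene');cv2.imwrite('pics/c9.png',cv2.resize(p[80:360,250:530],None,fx=2.1,fy=2.1))
E
```

```text
t 7.65 crate [0.9 1.4] z 0.1235 yaw 40.3 F crate [ 1.3 -1.7 -0.9] 0.0
```

View pics/c9.png

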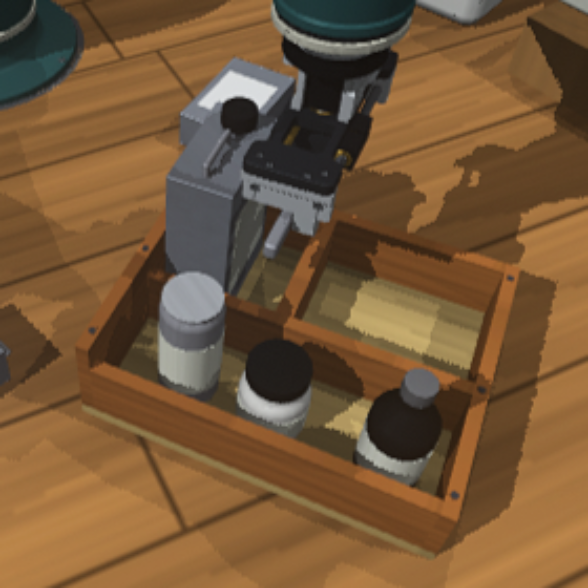

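>>> jog_arm(motion=[[[-0.06,-0.05,0,0],[-0.06,-0.05,0,0],[-0.06,-0.05,0,0]]])

```text
t: 7.95
position: [0.5569, 0.1597, 0.125]
tcp_rot: [[0.76, 0.649, 0.037], [0.649, -0.761, 0.02], [0.041, 0.009, -0.999]]
force: [20.4, 12.8, -15.2]
finger_gap: 0.006
```

```bash
python3 -c "
from h import *
st()"
```

```text
t 7.95 crate [0.5 1.9] z 0.125 yaw 40.5 F crate [ 23.8  -3.5 -15.2] 0.01
```

>>> jog_arm(motion=[[[0.15,0.13,0,0],[0.4,0.34,0,0],[0.4,0.34,0.8,0],[0.4,0.34,0.8,0],[0.4,0.34,0.8,0],[0.4,0.34,0.5,0],[0.4,0.4,0,0],[0.4,0.4,0,0],[0,0,0,0]]])

```text
t: 8.7
position: [0.6767, 0.2702, 0.2467]
tcp_rot: [[0.76, 0.649, 0.033], [0.649, -0.76, 0.019], [0.037, 0.007, -0.999]]
force: [-0.1, 0.2, 0.2]
finger_gap: 0.005
```

```bash
python3 - <<'E'
from h import *
st()
p,d=grab_frame('scene');cv2.imwrite('pics/c10.png',cv2.resize(p[80:360,250:530],None,fx=2.1,fy=2.1))
p,d=grab_frame('side');np.save('pics/s10.npy',d);cv2.imwrite('pics/s10.png',cv2.resize(p[150:380,140:400],None,fx=3,fy=2.6))
E
```

```text
t 8.7 crate [163.4   8.2] z 0.2467 yaw 40.5 F crate [0.1 0.2 0.2] 0.0
```

View pics/c10.png

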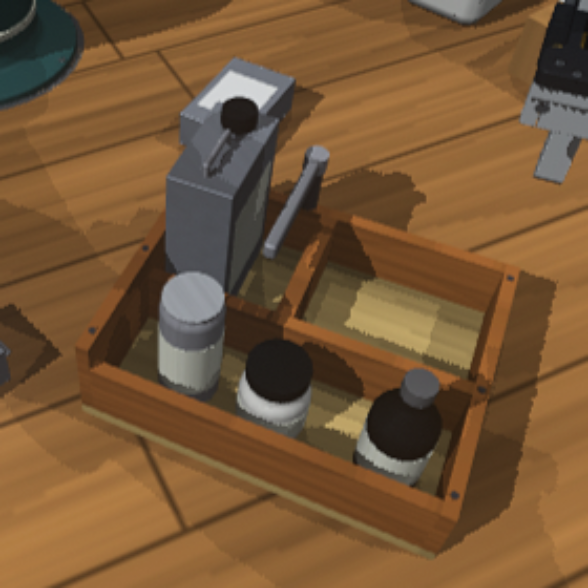

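View pics/s10.png

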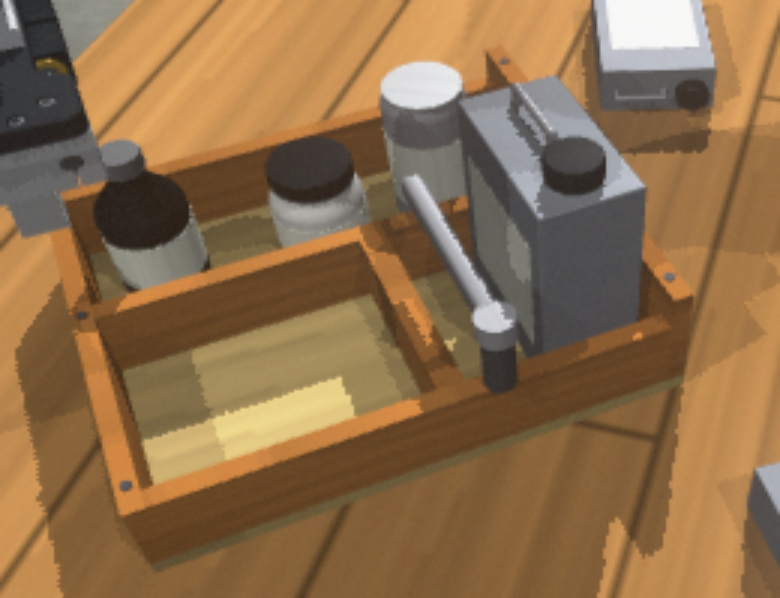

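```bash
python3 - <<'E'
from h import *
f=lambda u,v:(140+u/3,150+v/2.6)
d=np.load('pics/s10.npy')
def c(P):return (1000*(R.T@(P[:2]-T))).round(1)
a=c(ray('side',*f(493,313),.135));b=c(ray('side',*f(411,182),.135));print(a,b,'phi',np.arctan2(-(b-a)[1],(b-a)[0]),np.linalg.norm(b-a))
# divider far/near edges for yaw reference at z .072
e=c(ray('side',*f(362,235),.072));g=c(ray('side',*f(434,385),.072));print('divider',e,g,np.arctan2(-(g-e)[1],(g-e)[0]))
# scene view
h=lambda u,v:(250+u/2.1,80+v/2.1)
a=c(ray('scene',*h(317,153),.135));b=c(ray('scene',*h(270,247),.135));print('scene',a,b,'phi',np.arctan2(-(b-a)[1],(b-a)[0]),np.linalg.norm(b-a))
# tin top corners
for u,v in [(540,218),(643,187),(557,77),(461,100)]:print('tin top',c(ray('side',*f(u,v),.182)))
for i,(u,v) in enumerate([(420,85),(310,160),(120,155)]):
  print(dp('side',np.load('pics/side0.npy'),*f(u,v))-dp('side',d,*f(u,v)))
E
```

```text
[-17.   70.5] [-15.  -43.2] phi 1.5532079911509842 113.71758878906992
divider [ 13.7 -66.8] [16.7 62.9] -1.5476701497643173
scene [-13.5  73.7] [-12.1 -54.2] phi 1.5598507123315295 127.90766200662101
tin top [-51.4  52.8]
tin top [-107.4   53.1]
tin top [-108.5  -52. ]
tin top [-52.5 -54.5]
[-2.89202743e-06  6.24540660e-06  6.06292962e-06]
[ 0.00082874 -0.00130575 -0.00151815]
[ 7.47648557e-05 -7.99011956e-05 -9.84848208e-05]
```

```bash
python3 - <<'E'
from h import *
P=observe()['position'];w=R@np.array([.03,-.028])+T;print((w-P[:2])/.04,(0.122-P[2])/.04)
E
```

```text
[-1.91523753 -2.78502931] -3.1029197038934226
```

>>> jog_arm(motion=[[[-0.5,-0.7,0,0],[-0.5,-0.7,0,0],[-0.4,-0.6,0,0],[-0.3,-0.5,0,0],[0,0,0,0],[0,0,-0.8,0],[0,0,-0.8,0],[0,0,-0.8,0],[0,0,-0.5,0],[0,0,0,0]]])

```text
t: 9.63
position: [0.5972, 0.1564, 0.1251]
tcp_rot: [[0.765, 0.644, 0.029], [0.644, -0.765, 0.014], [0.031, 0.008, -0.999]]
force: [0.4, -0.9, -0.7]
finger_gap: 0.005
```

```bash
python3 -c "
from h import *
st()"
```

```text
t 9.63 crate [ 29.  -26.7] z 0.1251 yaw 40.1 F crate [-0.3 -0.9 -0.7] 0.01
```

>>> jog_arm(motion=[[[-0.12,-0.1,-0.05,0],[-0.1,-0.09,0,0],[-0.1,-0.09,0,0],[-0.1,-0.09,0,0],[-0.06,-0.05,0,0],[0,0,0,0]]])

```text
t: 10.13
position: [0.5767, 0.1373, 0.1278]
tcp_rot: [[0.765, 0.643, 0.033], [0.643, -0.766, 0.015], [0.035, 0.009, -0.999]]
force: [0.4, -0.0, 0.6]
finger_gap: 0.005
```

```bash
python3 -c "
from h import *
st()"
```

```text
t 10.13 crate [  1.1 -27.9] z 0.1278 yaw 40.1 F crate [ 0.3 -0.3  0.6] 0.0
```

>>> jog_arm(motion=[[[0,0,-0.2,0],[-0.05,-0.04,-0.05,0],[-0.05,-0.04,0,0]]])

```text
t: 10.38
position: [0.5767, 0.1369, 0.1199]
tcp_rot: [[0.764, 0.644, 0.043], [0.644, -0.765, 0.02], [0.046, 0.013, -0.999]]
force: [18.6, 10.9, -10.4]
finger_gap: 0.005
```

```bash
python3 -c "
from h import *
st()"
```

```text
t 10.38 crate [  0.8 -28.2] z 0.1199 yaw 40.1 F crate [ 21.2  -3.8 -10.4] 0.01
```

The bar stops firmly at the same x at two distances from the pin (0.5 and 0.8 mm), so it is square across the lane and at the hard stop. Retreating now.

>>> jog_arm(motion=[[[0.15,0.13,0,0],[0.4,0.34,0,0],[0.4,0.34,0.8,0],[0.4,0.34,0.8,0],[0.4,0.34,0.8,0],[0.4,0.34,0.5,0],[0.4,0.4,0,0],[0.4,0.4,0,0],[0,0,0,0],[0,0,0,0]]])

```text
t: 11.22
position: [0.6985, 0.2489, 0.2374]
tcp_rot: [[0.763, 0.645, 0.038], [0.645, -0.764, 0.019], [0.041, 0.011, -0.999]]
force: [-0.2, -0.3, -0.9]
finger_gap: 0.003
```

```bash
python3 - <<'E'
from h import *
st()
p,d=grab_frame('scene');cv2.imwrite('pics/c11.png',cv2.resize(p[80:360,250:530],None,fx=2.1,fy=2.1))
E
```

```text
t 11.22 crate [166.1 -22.1] z 0.2374 yaw 40.2 F crate [-0.3 -0.1 -0.9] 0.0
```

View pics/c11.png

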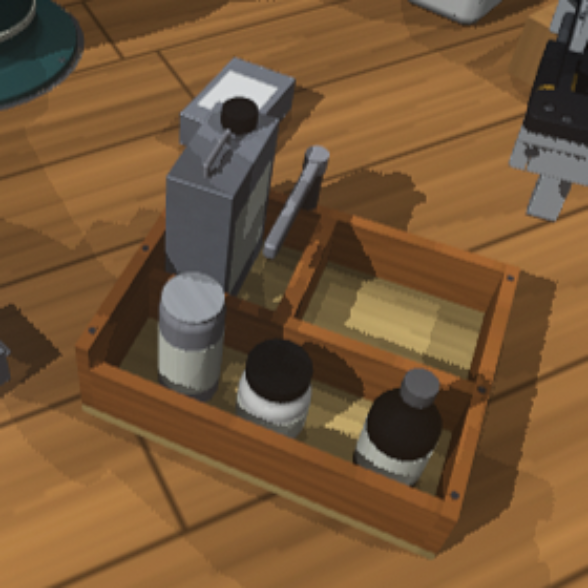

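The tin is upright, the keeper bar runs from crop (317,155) to (270,247) across the lane, the bystanders haven't moved and the arm is clear.

```bash
python3 -c "
from cell import *
print(job_done())"
```

```text
the job is handed in; nothing more can be done
None
```

I pushed the tin's overhanging top back with the fingers until it fell onto its base. Then I pushed the keeper bar round across the lane to its hard stop, backed the arm clear and handed the job in at about 11 s.

- **Tin:** it stands upright. Its top corners measured crate x = -52 to -108 and y = ±54 mm, so it is centred at about -80 against the -81 target.
- **Keeper:** it stopped firmly at about 21–24 N. The finger's x was the same (0.5 and 0.8 mm) at two distances from the pin, so the bar is square across the lane. The cameras read its angle as 1.553 and 1.560 rad against 1.571.
- **Other lane:** the can and the bottle show no depth change, and the jar shows about 2 mm, which is within noise. In the last picture they look unmoved.
- **Disagreements:** the two views differ by about 4 mm on the pin's x position. In the side view the divider and the bar came out about 0.04 rad apart, so my crate frame and pixel picks are only good to about that. The hard-stop contact is the stronger evidence that the keeper is closed.

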